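# Lock the battery hatch of the pastry bench scale

### The arm

A 6-joint arm with a two-finger parallel gripper is mounted at the origin on the work surface. World frame = base frame: x ahead of the robot, y to its left, z up, the work surface at z = 0. Lengths are in m, angles in rad, forces in N, time in s.
With the tool pointing down it reaches from about 0.3 to 0.875 m from the base axis. Payload 6.4 kg.
Tool frame: the origin (TCP) lies midway between the tips of the shut fingers; the grasp point (between the pads) lies 19 mm behind it; z points along the fingers, y is the line along which they close (so a half turn about z gives the same grasp; the last joint's range is limited). The gripper opens to 88 mm and grips with 3 to 60 N. Pads are 18 mm wide; open, the fingers measure 123 mm over their backs; the gripper's body (75 mm by 187 mm) begins 45 mm behind the grasp point.
Start: joints at [-1.516, 0.181, 1.607, -0, 1.354, -0.206], TCP at [0.148, -0.556, 0.239] pointing down, gripper open.
Joint ranges: [-2.99, 2.99], [-0.89, 2.07], [0.3, 2.58], [-1.14, 4.28], [0, 2.63], [-3.12, 3.12]. Speed limits (rad/s): [2.57, 2.57, 3.01, 3.14, 3.14, 3.14].

### API

Orientations are given as a 3x3 rotation matrix whose columns are the frame's x, y, z axes.
In Python, from workcell import ctrl gives the robot as it stands.
- The arm moves only by the tool step_arm, never from a script. Its argument "rows" is a list of rows, each an object of numbers: "tx", "ty", "tz": the shift along the tool's x, y, z normalised to -1 to 1, where 1 is 0.25 m; "yaw": the turn about the tool's z normalised to -1 to 1, where 1 is 120 degrees; "claw": the finger opening in mm, from 0 to 88.1. In form: [{"tx": .., "ty": .., "tz": .., "yaw": .., "claw": ..}, ...]. A call has 1 to 8 rows; each row is the pose to reach, as a shift and turn from the pose commanded when the call began, along the tool's axes at that moment; what a row does not reach only later rows make up. A row lasts 1/12 s, in which the tool goes at most 41.7 mm and 7.16 degrees, less where a joint would pass 70% of its speed; a pose out of reach is approached as far as the arm can. A call with a number of a shift or a turn outside -1 to 1 is refused whole. A call with a gripper value outside its range is refused whole. The fingers move at their own pace and stop on an object; "grip_force" is the grip in N (left out, the last holds). Time passes only in rows, so rows that repeat a pose let the fingers close. It gives the time, the measured TCP pose, the force, the opening and the grip force at its end, in the units of the state.
- ctrl.state(): the state, without advancing time (a new reading comes with each control period).
- ctrl.snapshot(name): name is "side" or "top"; returns a dict with "pixels" (480x640x3 uint8, blue, green, red), "mtx" (3x3 intrinsics, pixels), "eye" and "orientation" of the camera in the world. Camera axes: x right, y up, looking along -z (the intrinsics and any distortion apply to the point x, -y, -z); pixel columns grow to the right and rows downward; lengths in m; the calibration is good to about 2 mm. A picture is of the moment at which its call begins. There is no depth.
- ctrl.job_done(): hands the job in; it is judged then, once.
The state is a dict: "t": time; "joints": joint angles; "qvel": joint speeds; "tau": joint torques, N m; "eef_pos": TCP position; "orientation": TCP orientation; "wrist_force": force on the tool from outside, world axes, zero at the start; "moment": the same for the moment, N m; "gripper_width": opening from 0.0 (shut) to 1.0 (fully open); "grasp_force": force on a finger pad.
Only numpy, scipy, OpenCV 4.12 (cv2) and the standard library are available. Lean on these libraries where they do the work, as an engineer would, in place of code of your own. Each camera call takes 0.05 s, during which the arm holds its last target. There are 200 camera calls.

### The job

The batteries of the kitchen scale have just been changed: swing its battery hatch fully shut, then use the slot driver from the tool block to turn both of the hatch's coin-slot locks clockwise all the way to locked. Put the driver back upright in its own slot in the tool block, pushed down as it was, and leave the bowl, cake tin, strawberry punnet and bottle where they stand.

Things in the scene. Friction and masses are not known exactly. Their poses are not given: they have to be found in the camera images.
- scale: White bench scale, pan lifted off, fixed. 240 mm (x) by 250 mm (y), deck 70 mm above the bench. Origin: centre of its underside; x runs from its sloped display front (robot side) to its back, y to its left. The hinged battery hatch is in the middle of the deck. Round rubber pan seats (10 mm high, 18 mm wide) stand on the deck at x -98 and +104, y +-111 mm.
- hatch (a joint): Opening angle of the grey hatch (rad): 0 fully shut, 1.95 wide open. Panel 130 mm from hinge to free edge, 198 mm wide (scale's y), 4 mm thick. Hinge line along the scale's y, 75 mm behind its centre; opening lifts the free edge up and over to the back. Shut, the outer face is level, 72 mm above the bench. Stiff hinge (0.45 N m): stays where it is left, so push the outer face all the way shut.
- hatch_hinge (a point): Middle of the hatch's hinge line, on the outer face of the hatch. Its y axis lies along the hinge; its x axis points from the free edge to the hinge, within the panel; z is the outward normal of the outer face (up when shut).
- hatch_edge (a point): Middle of the hatch's free edge, on the outer face, 130 mm from hatch_hinge. Axes as hatch_hinge.
- lock_left (a joint): Angle of the left (+y) coin-slot lock (rad): 0 open (slot parallel to the hatch's free edge), 1.571 locked, against its stop (slot at right angles to that edge). Grows clockwise seen from above with the hatch shut. Friction 0.08 N m, stays where it is left; starts between open and half-way.
- lock_right (a joint): The same for the right (-y) lock, with its own start.
- lock_left_slot (a point): Centre of the left lock at its slot's mouth. Round steel head 31 mm across, 7.5 mm proud of the hatch's outer face, 108 mm from the hinge line, 70 mm left of the hatch's middle. Slot right across it, 5 mm wide, 6 mm deep, chamfered to 8.2 mm at the mouth. x lies along the slot, z outward (up when shut, mouth then 79.5 mm above the bench).
- lock_right_slot (a point): The same for the right lock, 70 mm to the right of the hatch's middle.
- driver: Slot driver, loose, 60 g, 78 mm long, standing blade down in the tool block. Origin at the middle of the blade's bottom edge; z up from blade to handle. Steel blade 16 mm wide (x), 3 mm thick (y), 10 mm long, a round 6 mm shank up to 30 mm, then a flat-sided black handle 34 mm (x) by 20 mm (y), 30 to 78 mm above the origin. Grip it across the 20 mm (y).
- driver_grip (a point): Centre line of the driver's handle, 56 mm above its blade's edge: where to grip it. Axes as the driver.
- driver_shoulder (a point): Centre of the handle's underside, 30 mm above the blade's edge; it rests on the block's top when the driver stands in its slot.
- block: White tool block, fixed, 66 mm (x) by 160 mm (y) by 45 mm high; origin at the centre of its underside. Its driver slot lies 48 mm to -y of its centre. Standing fixed in it are a small spatula 24 mm to +y of centre (handle 14 by 22 mm, up to 148 mm above the bench) and a probe thermometer 62 mm to +y (dial up to 117 mm).
- block_slot (a point): Centre of the driver's slot at the block's top, 45 mm above the bench: a slot 13 mm (x) by 24 mm (y), right through the block, chamfered 1.5 mm. Axes as the block; the driver's x axis lies along the block's y when it stands in the slot.
- bowl: Glass bowl of cut strawberries, 156 mm across, 70 mm high, loose. Origin at the centre of its underside.
- tin: Round cake tin with a cake in it, 210 mm across (a buckle stands out 20 mm at its +x), 70 mm high, loose. Origin at the centre of its underside.
- punnet: Open clear punnet of strawberries, 115 mm (x) by 165 mm (y), 60 mm high (berries to about 75), loose. Origin at the centre of its underside.
- bottle: Tall amber bottle, 62 mm across, 235 mm high, loose, standing close beside the scale's left side. Origin at the centre of its underside.

How it is judged:
By the outcome, as a careful person would: the job done as asked, in the order asked, and still so for the second after the job is handed in, with the robot touching nothing.
It also fails if it takes over 72 s, if anything falls off the work surface, if the arm or the gripper's body presses on something with over 40 N, if the wrist force passes 120 N, or if a joint passes its speed limit or range.

## Working session

There is one attempt and no reset: what is moved stays moved. The work goes in short steps, Python scripts to look and compute and a tool call to move; the robot and the scene stay as the last step left them, time stands still between calls to the robot, and variables do not carry over. Pictures are saved under pics/ and viewed, at most 10 in all, crops included, and the job is handed in when it is done.

Besides the shell and the picture viewer there is one more tool, called after "Request:" as name(argument=value, ...), one argument or row to a line, values as JSON. step_arm: Moves the arm, as the interface text tells. Its arguments: {"type":"object","properties":{"rows":{"type":"array"},"grip_force":{"type":"number"}},"required":["rows"]}

```bash
mkdir -p pics
cat > h.py <<'E'
import numpy as np, cv2
from workcell import ctrl
def snap(n,f=None):
    s=ctrl.snapshot(n)
    if f: cv2.imwrite('pics/'+f,s['pixels'])
    return s
def ray(s,u,v):
    K=np.array(s['mtx']);d=np.linalg.solve(K,[u,v,1.]);d=np.array([d[0],-d[1],-d[2]])
    return np.array(s['eye']),np.array(s['orientation'])@d
def onz(s,u,v,z):
    e,d=ray(s,u,v);return e+d*(z-e[2])/d[2]
def proj(s,p):
    c=np.array(s['orientation']).T@(np.array(p)-np.array(s['eye']));q=np.array(s['mtx'])@[c[0],-c[1],-c[2]];return q[:2]/q[2]
def tri(s1,a,s2,b):
    e1,d1=ray(s1,*a);e2,d2=ray(s2,*b);d1/=np.linalg.norm(d1);d2/=np.linalg.norm(d2)
    t=np.linalg.lstsq(np.c_[d1,-d2],e2-e1,rcond=None)[0];p=e1+t[0]*d1;q=e2+t[1]*d2
    return (p+q)/2,np.linalg.norm(p-q)
E
python3 - <<'E'
from h import *
for n in('top','side'):
    s=snap(n,n+'0.png');print(n,s['eye'],np.round(s['orientation'],3).tolist(),s['mtx'],[k for k in s])
st=ctrl.state();print(st)
E
```

```text
top [3.83655654e-01 1.50845939e-03 1.64391060e+00] [[0.006, 0.993, -0.121], [-1.0, 0.008, 0.008], [0.009, 0.121, 0.993]] [[607.30709413   0.         320.14845805]
 [  0.         607.30709413 237.37707839]
 [  0.           0.           1.        ]] ['pixels', 'mtx', 'eye', 'orientation']
side [0.34566243 0.89792721 0.75321548] [[-0.967, 0.156, -0.203], [-0.256, -0.563, 0.786], [0.008, 0.812, 0.584]] [[455.27772341   0.         320.54300896]
 [  0.         455.27772341 242.92240408]
 [  0.           0.           1.        ]] ['pixels', 'mtx', 'eye', 'orientation']
{'t': 0.1, 'joints': array([-1.51630843e+00,  1.81461081e-01,  1.60785282e+00, -1.82765170e-05,
        1.35376429e+00, -2.06302200e-01]), 'qvel': array([-1.79215436e-04, -1.14164322e-03, -1.30172035e-04, -3.58323416e-04,
       -5.42487704e-04,  4.64027859e-05]), 'tau': array([ 4.77615358e-04, -4.34817624e+01, -3.42698836e+01,  7.04650464e-02,
        3.39714729e-02, -3.28706551e-05]), 'eef_pos': array([ 0.14824563, -0.55509831,  0.23793007]), 'orientation': array([[ 9.66185553e-01,  2.57847761e-01, -9.87251175e-05],
       [ 2.57847620e-01, -9.66184458e-01,  1.48236201e-03],
       [ 2.86837052e-04, -1.45769280e-03, -9.99998896e-01]]), 'wrist_force': array([-0.38528924,  0.33106474, -0.67737868]), 'moment': array([ 0.01977412,  0.00046684, -0.03570757]), 'grasp_force': 0.0, 'gripper_width': 0.9992629446002077}
```

View pics/top0.png

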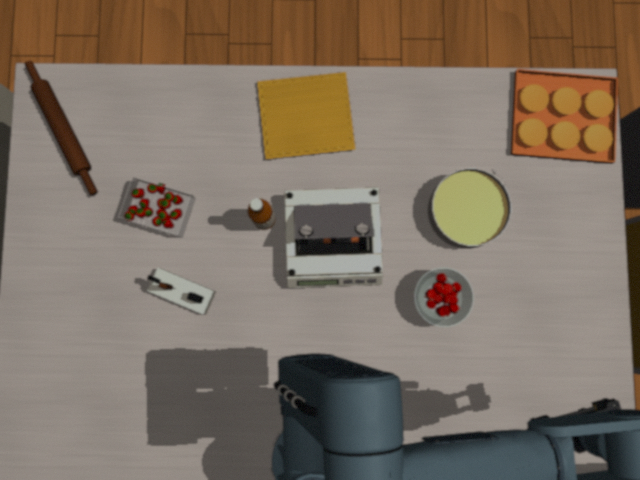

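View pics/side0.png

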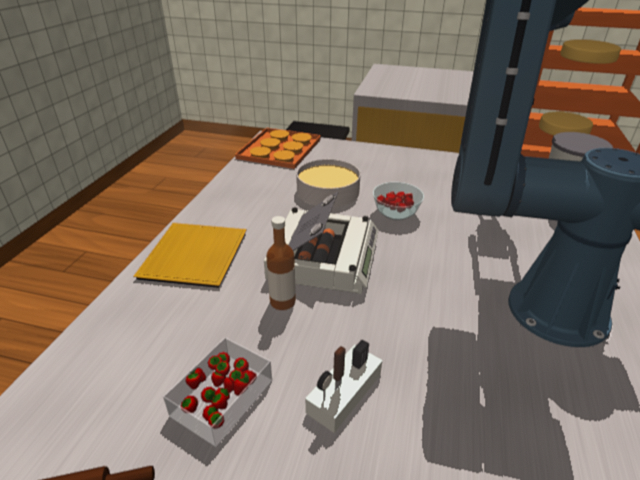

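The top view shows the scale at about (333,238), with lock heads near (307,230) and (361,229) on the half-open hatch. The block is at (180,291), with the black driver handle at (193,297). The side view shows the hatch leaning up from the hinge, the driver at (361,353) and the bottle at (282,270).

Run:
```python
from h import *
s=snap('top');im=s['pixels']
a=cv2.resize(im[175:300,270:400],None,fx=3,fy=3,interpolation=cv2.INTER_CUBIC);b=cv2.resize(im[260:325,135:225],None,fx=4,fy=4,interpolation=cv2.INTER_CUBIC)
t=snap('side');c=cv2.resize(t['pixels'][180:300,255:385],None,fx=3,fy=3,interpolation=cv2.INTER_CUBIC);
d=cv2.resize(t['pixels'][330:440,295:395],None,fx=2,fy=2)
W=np.zeros((600,800,3),np.uint8);W[:375,:390]=a;W[:360,400:790]=c;W[375:375+225,0:360]=b[:225];W[370:590,400:600]=d
cv2.imwrite('pics/z.png',W)
g=cv2.cvtColor(im,cv2.COLOR_BGR2GRAY);hsv=cv2.cvtColor(im,cv2.COLOR_BGR2HSV)
# seats
m=(g<60).astype(np.uint8)
n,l,stt,ce=cv2.connectedComponentsWithStats(m)
for i in range(1,n):
    x,y,w,h,A=stt[i]
    if A>5 and 130<ce[i][0]<400 and 170<ce[i][1]<320: print('dark',np.round(ce[i],1),stt[i],np.round(onz(s,*ce[i],.08),4))
# block top
m=((hsv[...,1]<25)&(g>195)).astype(np.uint8)
n,l,stt,ce=cv2.connectedComponentsWithStats(m)
for i in range(1,n):
    if stt[i][4]>200:
        cs,_=cv2.findContours((l==i).astype(np.uint8),cv2.RETR_EXTERNAL,cv2.CHAIN_APPROX_NONE)
        r=cv2.minAreaRect(cs[0]);print('white',stt[i],r,[np.round(onz(s,*p,.045),3).tolist() for p in cv2.boxPoints(r)],[np.round(onz(s,*p,.07),3).tolist() for p in cv2.boxPoints(r)])
```

```text
dark [155.9 188.5] [148 185  17   9  99] [0.7003 0.4189 0.08  ]
dark [137.1 193. ] [131 189  13   9  93] [0.6878 0.4673 0.08  ]
dark [373.2 192.4] [371 191   5   4  16] [ 0.6945 -0.1497  0.08  ]
dark [288.7 195.1] [287 193   5   5  16] [0.6855 0.0717 0.08  ]
dark [167.  210.9] [153 194  29  34 494] [0.6413 0.3878 0.08  ]
dark [138.4 210.2] [124 199  28  20 287] [0.6425 0.4621 0.08  ]
dark [259. 217.] [248 207  23  22 298] [0.627  0.1482 0.08  ]
dark [357.2 232.2] [355 229   6   6  13] [ 0.5892 -0.1074  0.08  ]
dark [300.5 233.8] [298 231   6   6  13] [0.5837 0.0396 0.08  ]
dark [310.3 234. ] [308 232   5   4   6] [0.5834 0.0142 0.08  ]
dark [332.4 245.6] [ 295  236   77   19 1195] [ 0.5535 -0.0431  0.08  ]
dark [377.  269.2] [375 267   5   5  21] [ 0.4932 -0.1584  0.08  ]
dark [291.  272.3] [289 270   5   5  22] [0.4837 0.0631 0.08  ]
dark [159.8 282.9] [148 276  24  13  88] [0.4542 0.3993 0.08  ]
dark [336.7 281.2] [336 280   2   4   6] [ 0.4617 -0.0545  0.08  ]
dark [194.4 297.5] [188 293  14  10  90] [0.4173 0.3095 0.08  ]
```

View pics/z.png

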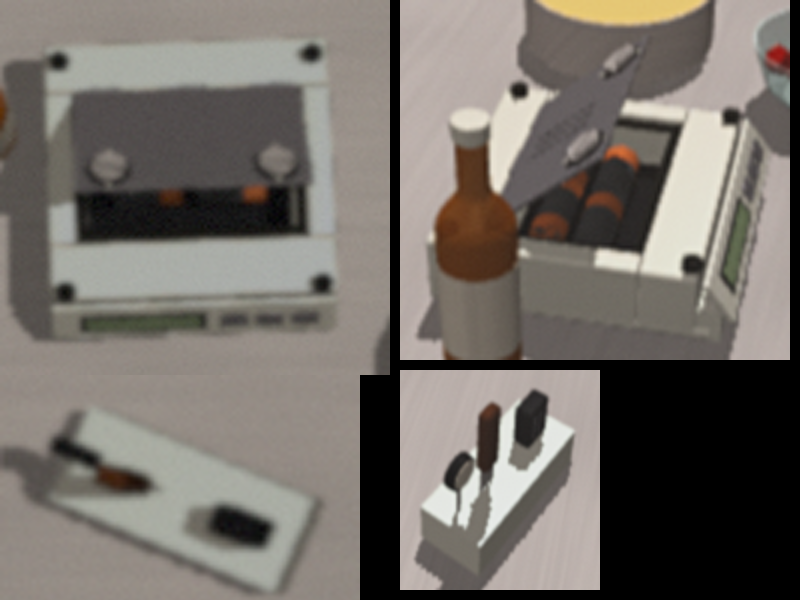

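Run:
```python
from h import *
s=snap('top');t=snap('side');im=s['pixels'];g=cv2.cvtColor(im,cv2.COLOR_BGR2GRAY)
# hatch angle from lock-head rows
O=np.array([.5862,-.0434]);X=np.array([.999,.0428]);Y=np.array([-.0428,.999])
for yy,px in((.07,(306,229.3)),(-.07,(362,228.5))):
    best=min((np.linalg.norm(proj(s,np.r_[O+X*(.075-.108*np.cos(a)+.0075*np.sin(a))+Y*yy,.072+.108*np.sin(a)+.0075*np.cos(a)])-px),a) for a in np.arange(.1,1.6,.01));print('hatch',best)
# block top rectangle
roi=(slice(262,320),slice(140,222))
m=np.zeros_like(g);m[roi]=(g[roi]>165)
hsv=cv2.cvtColor(im,cv2.COLOR_BGR2HSV);b=im.astype(int)
m[roi]&=(b[roi][...,1]>=b[roi][...,2]+0)
n,l,q,ce=cv2.connectedComponentsWithStats(m);i=1+np.argmax(q[1:,4]);cs,_=cv2.findContours((l==i).astype(np.uint8),0,1)
r=cv2.minAreaRect(cs[0]);print(r,q[i]);print([np.round(onz(s,*p,.045),4).tolist() for p in cv2.boxPoints(r)])
for p in((157.5,267.5),(215,291.25),(203.75,314.25),(147,291.25)):print('hand',np.round(onz(s,*p,.045),4))
# driver handle
m=np.zeros_like(g);m[roi]=g[roi]<60;m[:,:180]=0
cs,_=cv2.findContours(m,0,1);c=max(cs,key=cv2.contourArea);r=cv2.minAreaRect(c);print('handle',r,[np.round(onz(s,*p,.093),4).tolist() for p in cv2.boxPoints(r)])
# bottle top
print('bottle cap',np.round(onz(s,257,205,.235),3), 'side cap',np.round(onz(t,278,221,.235),3), tri(s,(257,205),t,(278.5,221)))
st=ctrl.state();print(st['eef_pos'])
```

```text
hatch (np.float64(0.8778570239840799), np.float64(0.7699999999999997))
hatch (np.float64(0.5040480544932272), np.float64(0.7399999999999997))
((180.23965454101562, 290.5245056152344), (57.241661071777344, 22.81165313720703), 22.932100296020508) [156 270  55  42 737]
[[0.4372, 0.4345, 0.045], [0.4924, 0.4134, 0.045], [0.4349, 0.2733, 0.045], [0.3802, 0.2949, 0.045]]
hand [0.496  0.4157 0.045 ]
hand [0.4348 0.263  0.045 ]
hand [0.3748 0.2906 0.045 ]
hand [0.4336 0.4407 0.045 ]
handle ((194.5, 297.5), (13.914020538330078, 6.957010269165039), 18.434947967529297) [[0.4142, 0.326, 0.093], [0.4309, 0.321, 0.093], [0.42, 0.2872, 0.093], [0.4033, 0.2923, 0.093]]
bottle cap [0.631 0.139 0.235] side cap [0.631 0.149 0.235] (array([0.63316515, 0.13966446, 0.22867997]), np.float64(0.0013204785884716433))
[ 0.14827814 -0.55538497  0.23839541]
```

Request:
step_arm(
  rows=[
    {"tx": 1, "ty": -0.7, "tz": 0, "yaw": 0, "claw": 0},
    {"tx": 1, "ty": -0.7, "tz": 0, "yaw": 0, "claw": 0},
    {"tx": 1, "ty": -0.7, "tz": 0, "yaw": 0, "claw": 0},
    {"tx": 1, "ty": -0.7, "tz": 0, "yaw": 0, "claw": 0},
    {"tx": 1, "ty": -0.7, "tz": 0, "yaw": 0, "claw": 0},
    {"tx": 1, "ty": -0.7, "tz": 0, "yaw": 0, "claw": 0},
    {"tx": 1, "ty": -0.7, "tz": 0, "yaw": 0, "claw": 0},
    {"tx": 1, "ty": -0.7, "tz": 0, "yaw": 0, "claw": 0},
  ],
)

```text
t: 0.97
eef_pos: [0.3471, -0.318, 0.2388]
orientation: [[0.965, 0.261, 0.001], [0.261, -0.965, 0.001], [0.001, -0.001, -1.0]]
wrist_force: [-0.8, 0.2, 0.2]
gripper_width: 0.42
grasp_force: 0.0
```

Request:
step_arm(
  rows=[
    {"tx": 1, "ty": -0.7, "tz": 0, "yaw": 0, "claw": 0},
    {"tx": 1, "ty": -0.7, "tz": 0, "yaw": 0, "claw": 0},
    {"tx": 1, "ty": -0.7, "tz": 0, "yaw": 0, "claw": 0},
    {"tx": 1, "ty": -0.7, "tz": 0, "yaw": 0, "claw": 0},
    {"tx": 1, "ty": -0.7, "tz": 0, "yaw": 0, "claw": 0},
    {"tx": 1, "ty": -0.7, "tz": 0, "yaw": 0, "claw": 0},
    {"tx": 1, "ty": -0.7, "tz": 0, "yaw": 0, "claw": 0},
    {"tx": 1, "ty": -0.7, "tz": 0, "yaw": 0, "claw": 0},
  ],
)

```text
t: 1.63
eef_pos: [0.5434, -0.0843, 0.2388]
orientation: [[0.965, 0.261, 0.001], [0.261, -0.965, 0.001], [0.002, -0.001, -1.0]]
wrist_force: [-0.2, 0.1, 0.0]
gripper_width: 0.004
grasp_force: 0.0
```

Request:
step_arm(
  rows=[
    {"tx": 0.19, "ty": -0.12, "tz": 0, "yaw": 0, "claw": 0},
    {"tx": 0.19, "ty": -0.12, "tz": 0.16, "yaw": 0, "claw": 0},
    {"tx": 0.19, "ty": -0.12, "tz": 0.3, "yaw": 0, "claw": 0},
    {"tx": 0.19, "ty": -0.12, "tz": 0.36, "yaw": 0, "claw": 0},
    {"tx": 0.19, "ty": -0.12, "tz": 0.42, "yaw": 0, "claw": 0},
    {"tx": 0.19, "ty": -0.12, "tz": 0.48, "yaw": 0, "claw": 0},
    {"tx": 0.19, "ty": -0.12, "tz": 0.53, "yaw": 0, "claw": 0},
    {"tx": 0.19, "ty": -0.12, "tz": 0.58, "yaw": 0, "claw": 0},
  ],
)

```text
t: 2.3
eef_pos: [0.5793, -0.0477, 0.0933]
orientation: [[0.966, 0.258, 0.0], [0.258, -0.966, -0.0], [0.0, 0.0, -1.0]]
wrist_force: [-2.4, -0.3, 4.0]
gripper_width: 0.006
grasp_force: 2.0
```

Request:
step_arm(
  rows=[
    {"tx": -0.04, "ty": 0, "tz": 0.04, "yaw": 0, "claw": 0},
    {"tx": -0.08, "ty": 0, "tz": 0.07, "yaw": 0, "claw": 0},
    {"tx": -0.08, "ty": 0, "tz": 0.09, "yaw": 0, "claw": 0},
    {"tx": -0.08, "ty": 0, "tz": 0.1, "yaw": 0, "claw": 0},
    {"tx": -0.08, "ty": 0, "tz": 0.1, "yaw": 0, "claw": 0},
  ],
)

```text
t: 2.72
eef_pos: [0.5589, -0.0529, 0.072]
orientation: [[0.966, 0.258, -0.004], [0.258, -0.966, -0.001], [-0.004, -0.0, -1.0]]
wrist_force: [-20.5, 1.9, 35.1]
gripper_width: 0.003
grasp_force: 17.8
```

Request:
step_arm(
  rows=[
    {"tx": 0, "ty": 0, "tz": -0.17, "yaw": 0, "claw": 0},
    {"tx": 0, "ty": 0, "tz": -0.4, "yaw": -0.06, "claw": 50},
    {"tx": -0.03, "ty": -0.1, "tz": -0.55, "yaw": -0.12, "claw": 50},
    {"tx": -0.1, "ty": -1, "tz": -0.75, "yaw": -0.44, "claw": 50},
    {"tx": -0.1, "ty": -1, "tz": -0.75, "yaw": -0.44, "claw": 50},
    {"tx": -0.1, "ty": -1, "tz": -0.75, "yaw": -0.44, "claw": 50},
    {"tx": -0.1, "ty": -1, "tz": -0.75, "yaw": -0.44, "claw": 50},
    {"tx": -0.1, "ty": -1, "tz": -0.75, "yaw": -0.44, "claw": 50},
  ],
)

```text
t: 3.38
eef_pos: [0.4818, 0.1528, 0.2473]
orientation: [[0.417, 0.909, 0.0], [0.909, -0.417, 0.0], [0.0, 0.0, -1.0]]
wrist_force: [1.1, 0.9, 0.5]
gripper_width: 0.515
grasp_force: 0.0
```

Run:
```python
from h import *
st=ctrl.state();print(st['joints'],st['eef_pos'],st['wrist_force'])
```

```text
[7.18854633e-02 1.54261811e-02 1.76933564e+00 4.04063482e-05
 1.35642487e+00 5.01607183e-01] [0.48176772 0.15280923 0.24727639] [1.14696767 0.92166701 0.47634845]
```

Request:
step_arm(
  rows=[
    {"tx": 0.46, "ty": -0.49, "tz": 0.1, "yaw": -0.02, "claw": 50},
    {"tx": 0.46, "ty": -0.49, "tz": 0.1, "yaw": -0.02, "claw": 50},
    {"tx": 0.46, "ty": -0.49, "tz": 0.1, "yaw": -0.02, "claw": 50},
    {"tx": 0.46, "ty": -0.49, "tz": 0.1, "yaw": -0.02, "claw": 50},
    {"tx": 0.46, "ty": -0.49, "tz": 0.25, "yaw": -0.02, "claw": 50},
    {"tx": 0.46, "ty": -0.49, "tz": 0.4, "yaw": -0.02, "claw": 50},
    {"tx": 0.46, "ty": -0.49, "tz": 0.47, "yaw": -0.02, "claw": 50},
    {"tx": 0.46, "ty": -0.49, "tz": 0.47, "yaw": -0.02, "claw": 50},
  ],
)

```text
t: 4.05
eef_pos: [0.4164, 0.3063, 0.1244]
orientation: [[0.382, 0.924, -0.008], [0.924, -0.382, -0.004], [-0.007, -0.006, -1.0]]
wrist_force: [-0.1, 0.4, -0.1]
gripper_width: 0.567
grasp_force: 0.0
```

Run:
```python
from h import *
s=snap('top');t=snap('side')
W=np.zeros((600,800,3),np.uint8)
W[:390,:390]=cv2.resize(s['pixels'][170:300,270:400],(390,390),interpolation=cv2.INTER_CUBIC)
W[:400,400:800]=cv2.resize(t['pixels'][300:400,310:410],(400,400),interpolation=cv2.INTER_CUBIC)
W[400:600,:300]=cv2.resize(t['pixels'][190:290,255:405],(300,200))
W[400:600,400:600]=cv2.resize(s['pixels'][250:350,130:230],(200,200))
cv2.imwrite('pics/z2.png',W);print(ctrl.state()['eef_pos'])
```

```text
[0.41992953 0.30726319 0.12910328]
```

View pics/z2.png

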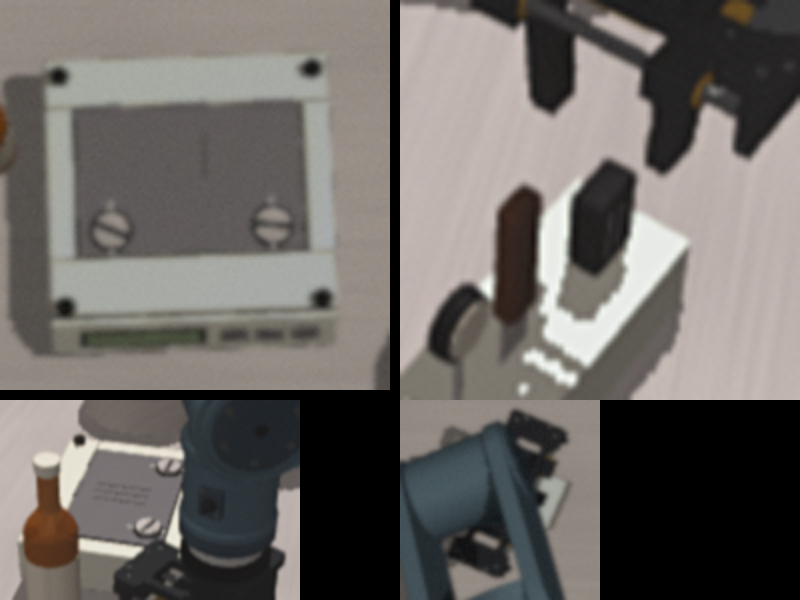

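The hatch is shut. The left lock (111,229 in the crop) has its slot about 35–40° clockwise, and the right (273,226) is about 8°. The open fingers straddle the handle, whose top is near side pixel (361,345).

Run:
```python
from h import *
s=snap('top');t=snap('side');g=cv2.cvtColor(s['pixels'],cv2.COLOR_BGR2GRAY)
print('handle top side',onz(t,361,345,.093))
for p in((362.5,340),(368.75,343),(360,350.5),(352.5,347)):print(np.round(onz(t,*p,.093),4))
for nm,P in(('L',(.5502,.0251,.0795)),('R',(.5562,-.1147,.0795))):
    u,v=proj(s,P);print(nm,'pred',np.round((u,v),1))
    x0,y0=int(270+(111 if nm=='L' else 273)/3),int(170+227/3)
    R=g[y0-8:y0+9,x0-8:x0+9].astype(np.uint8)
    B=cv2.resize(R,None,fx=8,fy=8,interpolation=cv2.INTER_CUBIC)
    m=(R>135).astype(np.uint8);cs,_=cv2.findContours(m,0,1);c=max(cs,key=cv2.contourArea);(cx,cy),r=cv2.minEnclosingCircle(cv2.convexHull(c))
    c0=np.array([cx,cy]);print('head',cx+x0-8,cy+y0-8,r,np.round(onz(s,cx+x0-8,cy+y0-8,.0795),4))
    yy,xx=np.mgrid[:B.shape[0],:B.shape[1]];X=(xx+.5)/8-.5;Yy=(yy+.5)/8-.5
    k=((X-cx)**2+(Yy-cy)**2<(4.6)**2)
    w=np.clip(115-B.astype(float),0,None)*k
    mx,my=(w*X).sum()/w.sum(),(w*Yy).sum()/w.sum()
    C=np.array([[(w*(X-mx)**2).sum(),(w*(X-mx)*(Yy-my)).sum()],[0,(w*(Yy-my)**2).sum()]])
    a=.5*np.arctan2(2*C[0,1],C[0,0]-C[1,1]);print('slot centre',mx+x0-8,my+y0-8,np.round(onz(s,mx+x0-8,my+y0-8,.0765),4),'cw img deg',np.degrees(a))
    e=onz(s,mx+x0-8+5*np.cos(a),my+y0-8+5*np.sin(a),.0765)-onz(s,mx+x0-8-5*np.cos(a),my+y0-8-5*np.sin(a),.0765);print('world slot dir deg',np.degrees(np.arctan2(e[1],e[0])))
    print(R)
```

```text
handle top side [0.41662699 0.30947343 0.093     ]
[0.4162 0.2964 0.093 ]
[0.4033 0.3007 0.093 ]
[0.4159 0.3232 0.093 ]
[0.4312 0.3185 0.093 ]
L pred [306.  246.7]
head 308.0 243.0 2.2361679077148438 [0.56   0.0201 0.0795]
slot centre 308.39640550679644 243.19735630982944 [0.5598 0.0191 0.0765] cw img deg -56.145859891341416
world slot dir deg -33.20287721861654
[[ 90  89  89  91  90  94 104 117 112 102  92  91  91  89  90  91  93]
 [ 93  92  94  89  91  94 106 122 121 101  92  89  91  92  89  90  92]
 [ 93  90  89  87  87  89  98 112 111  95  87  88  88  89  89  90  91]
 [ 91  89  85  82  78  85  97 110 106  96  86  83  84  88  91  91  92]
 [ 92  83  79  76  83  98 115 126 128 121 108  92  83  83  87  89  92]
 [ 88  80  74  81 100 122 130 139 143 138 131 116  95  82  82  88  90]
 [ 88  76  65  79 103 121 132 136 141 144 143 134 114  88  78  85  90]
 [ 80  68  60  73  86  97 112 120 131 136 141 140 127  99  79  83  87]
 [ 78  67  71  82  79  79  86  95 106 121 130 133 129 108  81  77  86]
 [ 76  71  87 104 103  96  86  80  82  90 103 115 117 102  77  74  85]
 [ 76  70  98 120 125 119
[... 1207 characters left out ...]
 62  73  79  84  89  95  93  92  89  90  89  77  74  79  87]
 [ 76  62  76  93  97  98 101 100  96  90  89  82  77  67  65  78  83]
 [ 75  68  92 121 126 128 130 127 123 115 111 104  94  77  70  82  87]
 [ 79  73  93 120 134 138 140 139 137 133 131 125 109  87  77  86  89]
 [ 83  75  78  99 119 129 135 139 139 138 132 126 104  84  84  89  92]
 [ 88  83  68  72  90 109 123 132 131 126 121 105  87  82  88  92  93]
 [ 91  86  79  65  63  77  96 110 110  97  86  82  78  84  91  90  92]
 [ 93  91  87  77  67  63  77  98 102  82  69  73  83  88  91  90  87]
 [ 95  94  92  88  81  77  81  98 103  90  78  79  83  86  86  90  89]
 [ 95  97  98  95  93  88  91  98 103  98  91  96  96 103 105 107 107]]
```

Request:
step_arm(
  grip_force=40,
  rows=[
    {"tx": 0, "ty": -0.01, "tz": 0.15, "yaw": 0, "claw": 50},
    {"tx": 0, "ty": -0.01, "tz": 0.26, "yaw": 0, "claw": 50},
    {"tx": 0, "ty": -0.01, "tz": 0.308, "yaw": 0, "claw": 50},
    {"tx": 0, "ty": -0.01, "tz": 0.308, "yaw": 0, "claw": 30},
    {"tx": 0, "ty": -0.01, "tz": 0.308, "yaw": 0, "claw": 10},
    {"tx": 0, "ty": -0.01, "tz": 0.308, "yaw": 0, "claw": 10},
    {"tx": 0, "ty": -0.01, "tz": 0.308, "yaw": 0, "claw": 10},
    {"tx": 0, "ty": -0.01, "tz": 0.308, "yaw": 0, "claw": 10},
  ],
)

```text
t: 4.92
eef_pos: [0.4189, 0.3089, 0.054]
orientation: [[0.383, 0.924, 0.003], [0.924, -0.383, 0.001], [0.002, 0.002, -1.0]]
wrist_force: [-0.2, -0.2, 5.4]
gripper_width: 0.222
grasp_force: 40.0
```

Request:
step_arm(
  rows=[
    {"tx": 0, "ty": 0, "tz": 0, "yaw": 0, "claw": 10},
    {"tx": 0, "ty": 0, "tz": 0, "yaw": 0, "claw": 10},
  ],
)

```text
t: 5.08
eef_pos: [0.4189, 0.309, 0.054]
orientation: [[0.383, 0.924, 0.003], [0.924, -0.383, 0.001], [0.002, 0.002, -1.0]]
wrist_force: [-0.9, -0.2, 7.6]
gripper_width: 0.224
grasp_force: 40.0
```

Request:
step_arm(
  rows=[
    {"tx": 0, "ty": 0, "tz": -0.1, "yaw": 0, "claw": 10},
    {"tx": 0, "ty": 0, "tz": -0.25, "yaw": 0, "claw": 10},
    {"tx": 0, "ty": 0, "tz": -0.4, "yaw": 0, "claw": 10},
    {"tx": 0, "ty": 0, "tz": -0.55, "yaw": 0, "claw": 10},
    {"tx": 0, "ty": 0, "tz": -0.67, "yaw": 0, "claw": 10},
    {"tx": -0.1, "ty": 0.1, "tz": -0.67, "yaw": 0, "claw": 10},
    {"tx": -0.2, "ty": 0.22, "tz": -0.67, "yaw": 0, "claw": 10},
    {"tx": -0.3, "ty": 0.34, "tz": -0.67, "yaw": 0, "claw": 10},
  ],
)

```text
t: 5.75
eef_pos: [0.4679, 0.206, 0.2213]
orientation: [[0.381, 0.925, 0.003], [0.925, -0.381, 0.0], [0.002, 0.002, -1.0]]
wrist_force: [0.1, 1.2, -1.3]
gripper_width: 0.225
grasp_force: 40.0
```

Request:
step_arm(
  rows=[
    {"tx": -0.55, "ty": 0.58, "tz": 0, "yaw": 0, "claw": 10},
    {"tx": -0.55, "ty": 0.58, "tz": 0, "yaw": 0, "claw": 10},
    {"tx": -0.55, "ty": 0.58, "tz": 0, "yaw": 0, "claw": 10},
    {"tx": -0.55, "ty": 0.58, "tz": 0, "yaw": 0, "claw": 10},
    {"tx": -0.55, "ty": 0.58, "tz": 0, "yaw": 0, "claw": 10},
    {"tx": -0.55, "ty": 0.58, "tz": 0.2, "yaw": 0, "claw": 10},
    {"tx": -0.55, "ty": 0.58, "tz": 0.3, "yaw": 0, "claw": 10},
    {"tx": -0.55, "ty": 0.58, "tz": 0.3, "yaw": 0, "claw": 10},
  ],
)

```text
t: 6.42
eef_pos: [0.5441, 0.0237, 0.1384]
orientation: [[0.385, 0.923, -0.011], [0.923, -0.385, 0.002], [-0.003, -0.011, -1.0]]
wrist_force: [-2.2, -0.2, -1.6]
gripper_width: 0.22
grasp_force: 40.0
```

Run:
```python
from h import *
t=snap('side');st=ctrl.state();p=st['eef_pos'];print(p,st['joints'],st['gripper_width'])
b=p-[0,0,.039];print('pred blade px',proj(t,b),'lock',proj(t,[.5508,.0238,.0795]))
u,v=proj(t,b).astype(int)
cv2.imwrite('pics/z3.png',cv2.resize(t['pixels'][v-50:v+40,u-60:u+60],None,fx=6,fy=6,interpolation=cv2.INTER_CUBIC));print(u-60,v-50)
```

```text
[0.54568455 0.02409237 0.14159755] [-1.73243797e-01  2.31032222e-01  1.75754506e+00 -1.39842099e-05
  1.16115570e+00  2.20619406e-01] 0.22417096715822707
pred blade px [330.84404905 244.88081057] lock [328.65531889 252.0695032 ]
270 194
```

View pics/z3.png

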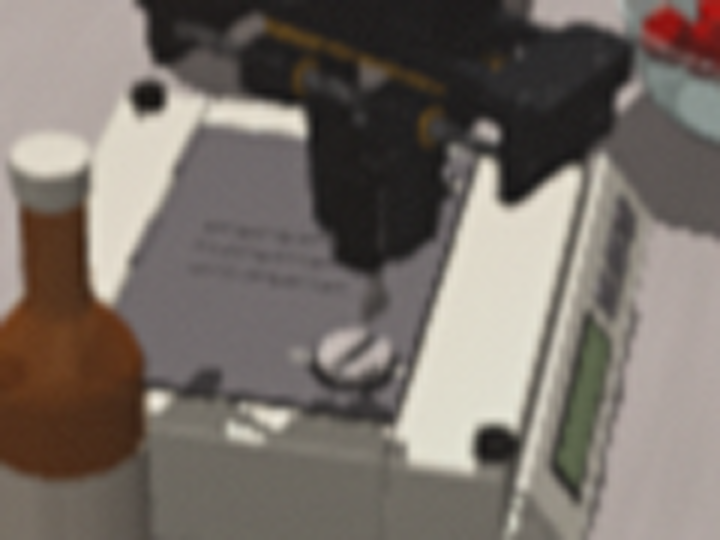

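Side view: the blade tip at crop (375,310) sits just behind the left lock head (352,354), and its slot is visible. The arm was still settling, so I'll lower to just above the lock and check.

Request:
step_arm(
  rows=[
    {"tx": 0, "ty": 0, "tz": 0.04, "yaw": 0, "claw": 10},
    {"tx": 0, "ty": 0, "tz": 0.08, "yaw": 0, "claw": 10},
    {"tx": 0, "ty": 0, "tz": 0.08, "yaw": 0, "claw": 10},
    {"tx": 0, "ty": 0, "tz": 0.08, "yaw": 0, "claw": 10},
    {"tx": 0, "ty": 0, "tz": 0.08, "yaw": 0, "claw": 10},
  ],
)

```text
t: 6.88
eef_pos: [0.5494, 0.0242, 0.1258]
orientation: [[0.382, 0.924, 0.002], [0.924, -0.382, -0.0], [0.0, 0.002, -1.0]]
wrist_force: [-0.7, 0.4, -0.5]
gripper_width: 0.225
grasp_force: 40.0
```

Run:
```python
from h import *
st=ctrl.state();p=st['eef_pos'];print(p,st['orientation'][:2,1])
t=snap('side')
b=p-[0,0,.039];print('pred blade px',proj(t,b),'lock',proj(t,[.5508,.0238,.0795]))
cv2.imwrite('pics/z4.png',cv2.resize(t['pixels'][225:270,300:360],None,fx=12,fy=12,interpolation=cv2.INTER_CUBIC))
```

```text
[0.54936346 0.02418087 0.12581993] [ 0.92396566 -0.38247172]
pred blade px [329.24139105 249.86741707] lock [328.65531889 252.0695032 ]
```

View pics/z4.png

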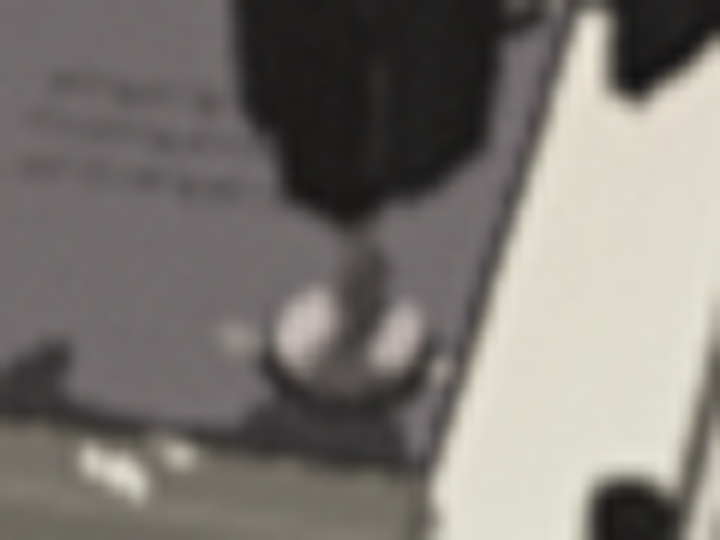

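The blade at crop (360,290) is over the slot of the left head (347,333) and aligned with it. Now I'll insert it.

Request:
step_arm(
  rows=[
    {"tx": 0, "ty": 0.005, "tz": 0.015, "yaw": 0, "claw": 10},
    {"tx": 0, "ty": 0.005, "tz": 0.03, "yaw": 0, "claw": 10},
    {"tx": 0, "ty": 0.005, "tz": 0.04, "yaw": 0, "claw": 10},
    {"tx": 0, "ty": 0.005, "tz": 0.05, "yaw": 0, "claw": 10},
    {"tx": 0, "ty": 0.005, "tz": 0.05, "yaw": 0, "claw": 10},
  ],
)

```text
t: 7.35
eef_pos: [0.5503, 0.0233, 0.1124]
orientation: [[0.383, 0.924, 0.001], [0.924, -0.383, -0.0], [0.0, 0.001, -1.0]]
wrist_force: [0.1, -0.7, 0.5]
gripper_width: 0.221
grasp_force: 40.0
```

Request:
step_arm(
  rows=[
    {"tx": 0, "ty": 0, "tz": 0, "yaw": 0.05, "claw": 10},
    {"tx": 0, "ty": 0, "tz": 0, "yaw": 0.1, "claw": 10},
    {"tx": 0, "ty": 0, "tz": 0, "yaw": 0.15, "claw": 10},
    {"tx": 0, "ty": 0, "tz": 0, "yaw": 0.2, "claw": 10},
    {"tx": 0, "ty": 0, "tz": 0, "yaw": 0.25, "claw": 10},
    {"tx": 0, "ty": 0, "tz": 0, "yaw": 0.3, "claw": 10},
    {"tx": 0, "ty": 0, "tz": 0, "yaw": 0.35, "claw": 10},
    {"tx": 0, "ty": 0, "tz": 0, "yaw": 0.4, "claw": 10},
  ],
)

```text
t: 8.02
eef_pos: [0.5506, 0.023, 0.1125]
orientation: [[0.944, 0.329, 0.002], [0.329, -0.944, -0.001], [0.001, 0.001, -1.0]]
wrist_force: [2.3, -1.7, -0.0]
gripper_width: 0.224
grasp_force: 40.0
```

Run:
```python
from h import *
st=ctrl.state();print(st['moment'],st['wrist_force'],st['eef_pos'],st['joints'])
```

```text
[-0.28720394 -0.44416107  0.10565533] [ 2.34161297 -1.68112765 -0.04584082] [0.55062176 0.02300375 0.11247908] [-1.73397885e-01  2.75580641e-01  1.76968487e+00 -5.14015108e-04
  1.09454432e+00  1.06284083e+00]
```

Request:
step_arm(
  rows=[
    {"tx": 0, "ty": 0, "tz": 0, "yaw": 0.05, "claw": 10},
    {"tx": 0, "ty": 0, "tz": 0, "yaw": 0.1, "claw": 10},
    {"tx": 0, "ty": 0, "tz": 0, "yaw": 0.15, "claw": 10},
    {"tx": 0, "ty": 0, "tz": 0, "yaw": 0.19, "claw": 10},
    {"tx": 0, "ty": 0, "tz": 0, "yaw": 0.21, "claw": 10},
    {"tx": 0, "ty": 0, "tz": 0, "yaw": 0.21, "claw": 10},
  ],
)

```text
t: 8.52
eef_pos: [0.5505, 0.0233, 0.1125]
orientation: [[0.995, -0.101, 0.001], [-0.101, -0.995, -0.0], [0.001, 0.0, -1.0]]
wrist_force: [2.5, -1.6, 1.0]
gripper_width: 0.226
grasp_force: 40.0
```

Run:
```python
from h import *
st=ctrl.state();o=st['orientation'];print(st['moment'],st['wrist_force'],st['eef_pos'],np.degrees(np.arctan2(o[1,1],o[0,1])))
```

```text
[-0.13956377 -0.41708604  0.07355273] [ 2.54254205 -1.62265973  1.01181512] [0.55045639 0.02327189 0.11245554] -95.8087211937175
```

Request:
step_arm(
  rows=[
    {"tx": 0, "ty": 0, "tz": 0, "yaw": 0.02, "claw": 10},
    {"tx": 0, "ty": 0, "tz": 0, "yaw": 0.04, "claw": 10},
    {"tx": 0, "ty": 0, "tz": 0, "yaw": 0.04, "claw": 10},
  ],
)

```text
t: 8.77
eef_pos: [0.5504, 0.0233, 0.1125]
orientation: [[0.983, -0.183, 0.001], [-0.183, -0.983, -0.0], [0.001, 0.0, -1.0]]
wrist_force: [2.6, -0.2, -0.4]
gripper_width: 0.228
grasp_force: 40.0
```

Run:
```python
from h import *
st=ctrl.state();o=st['orientation'];print(st['moment'],st['wrist_force'],st['eef_pos'],np.degrees(np.arctan2(o[1,1],o[0,1])))
```

```text
[-0.13736165 -0.61242583  0.1276281 ] [ 2.63692655 -0.16583724 -0.39518275] [0.55042728 0.02330738 0.11246256] -100.51554719872986
```

Request:
step_arm(
  rows=[
    {"tx": 0, "ty": 0, "tz": 0, "yaw": 0.02, "claw": 10},
    {"tx": 0, "ty": 0, "tz": 0, "yaw": 0.04, "claw": 10},
    {"tx": 0, "ty": 0, "tz": 0, "yaw": 0.04, "claw": 10},
  ],
)

```text
t: 9.02
eef_pos: [0.5504, 0.0233, 0.1125]
orientation: [[0.965, -0.263, 0.001], [-0.263, -0.965, -0.0], [0.001, 0.0, -1.0]]
wrist_force: [3.6, -1.4, 0.1]
gripper_width: 0.226
grasp_force: 40.0
```

Run:
```python
from h import *
st=ctrl.state();o=st['orientation'];print(st['moment'],st['wrist_force'],st['eef_pos'],np.degrees(np.arctan2(o[1,1],o[0,1])),st['gripper_width'])
```

```text
[-0.10441696 -0.62904036  0.30163956] [ 3.57828589 -1.39531057  0.1357436 ] [0.55039793 0.02331272 0.11245595] -105.25573858974441 0.2256800747576542
```

Request:
step_arm(
  rows=[
    {"tx": 0, "ty": 0, "tz": 0, "yaw": -0.05, "claw": 10},
    {"tx": 0, "ty": 0, "tz": 0, "yaw": -0.09, "claw": 10},
    {"tx": 0, "ty": 0, "tz": -0.06, "yaw": -0.09, "claw": 10},
    {"tx": 0, "ty": 0, "tz": -0.15, "yaw": -0.09, "claw": 10},
    {"tx": 0.04, "ty": 0.13, "tz": -0.15, "yaw": -0.15, "claw": 10},
    {"tx": 0.08, "ty": 0.26, "tz": -0.15, "yaw": -0.21, "claw": 10},
    {"tx": 0.13, "ty": 0.4, "tz": -0.15, "yaw": -0.27, "claw": 10},
    {"tx": 0.17, "ty": 0.532, "tz": -0.15, "yaw": -0.33, "claw": 10},
  ],
)

```text
t: 9.68
eef_pos: [0.555, -0.1167, 0.1494]
orientation: [[0.912, 0.41, -0.001], [0.41, -0.912, 0.001], [-0.001, -0.001, -1.0]]
wrist_force: [-0.2, -0.7, -0.7]
gripper_width: 0.22
grasp_force: 40.0
```

Request:
step_arm(
  rows=[
    {"tx": 0, "ty": 0, "tz": 0, "yaw": -0.493, "claw": 10},
    {"tx": 0, "ty": 0, "tz": 0, "yaw": -0.493, "claw": 10},
    {"tx": 0, "ty": 0, "tz": 0, "yaw": -0.493, "claw": 10},
    {"tx": 0, "ty": 0, "tz": 0, "yaw": -0.493, "claw": 10},
    {"tx": 0, "ty": 0, "tz": 0.02, "yaw": -0.493, "claw": 10},
    {"tx": 0, "ty": 0, "tz": 0.04, "yaw": -0.493, "claw": 10},
    {"tx": 0, "ty": 0, "tz": 0.08, "yaw": -0.493, "claw": 10},
    {"tx": 0, "ty": 0, "tz": 0.08, "yaw": -0.493, "claw": 10},
  ],
)

```text
t: 10.35
eef_pos: [0.5537, -0.1149, 0.1273]
orientation: [[0.149, 0.989, -0.005], [0.989, -0.149, 0.002], [0.002, -0.005, -1.0]]
wrist_force: [0.3, -0.4, -1.5]
gripper_width: 0.221
grasp_force: 40.0
```

Request:
step_arm(
  rows=[
    {"tx": 0, "ty": 0, "tz": 0.01, "yaw": -0.02, "claw": 10},
    {"tx": 0, "ty": 0, "tz": 0.01, "yaw": -0.02, "claw": 10},
    {"tx": 0, "ty": 0, "tz": 0.01, "yaw": -0.02, "claw": 10},
  ],
)

```text
t: 10.6
eef_pos: [0.555, -0.1155, 0.1266]
orientation: [[0.116, 0.993, -0.002], [0.993, -0.116, 0.001], [0.001, -0.002, -1.0]]
wrist_force: [0.3, 0.0, -0.1]
gripper_width: 0.222
grasp_force: 40.0
```

Run:
```python
from h import *
st=ctrl.state();p=st['eef_pos'];o=st['orientation'];print(p,np.degrees(np.arctan2(o[1,1],o[0,1])))
t=snap('side')
b=p-[0,0,.039];print('pred blade px',proj(t,b),'lock',proj(t,[.5568,-.1159,.0795]))
u,v=proj(t,b).astype(int)
A=cv2.resize(t['pixels'][v-30:v+25,u-35:u+30],None,fx=8,fy=8,interpolation=cv2.INTER_CUBIC)
l=proj(t,[.5508,.0238,.0795]).astype(int);B=cv2.resize(t['pixels'][l[1]-20:l[1]+20,l[0]-20:l[0]+20],None,fx=6,fy=6,interpolation=cv2.INTER_CUBIC)
W=np.zeros((440,770,3),np.uint8);W[:A.shape[0],:A.shape[1]]=A;W[:240,530:770]=B
cv2.imwrite('pics/z5.png',W);print(u-35,v-30,l-20)
```

```text
[ 0.55498616 -0.11547403  0.12664444] -6.665868219632415
pred blade px [339.70893969 219.50781898] lock [338.9921638  221.85874837]
304 189 [308 232]
```

View pics/z5.png

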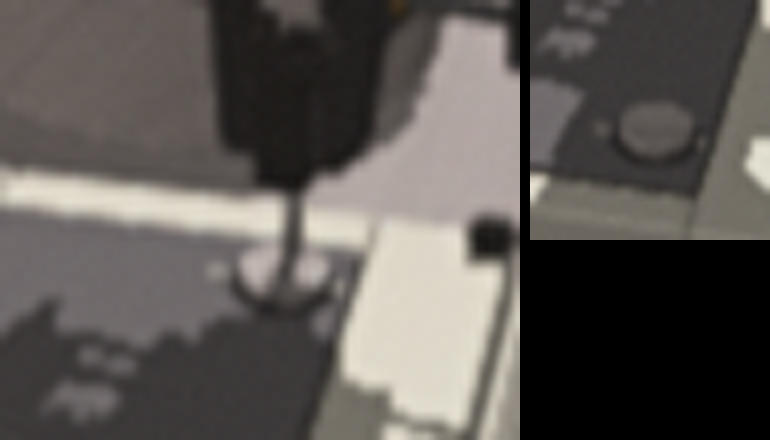

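The blade (288,260) is centred over the right head (284,268). The left head is in shadow. Inserting now.

Request:
step_arm(
  rows=[
    {"tx": -0.002, "ty": 0.005, "tz": 0.015, "yaw": 0, "claw": 10},
    {"tx": -0.002, "ty": 0.005, "tz": 0.03, "yaw": 0, "claw": 10},
    {"tx": -0.002, "ty": 0.005, "tz": 0.045, "yaw": 0, "claw": 10},
    {"tx": -0.002, "ty": 0.005, "tz": 0.056, "yaw": 0, "claw": 10},
    {"tx": -0.002, "ty": 0.005, "tz": 0.056, "yaw": 0, "claw": 10},
  ],
)

```text
t: 11.07
eef_pos: [0.5567, -0.1164, 0.1127]
orientation: [[0.116, 0.993, -0.0], [0.993, -0.116, 0.0], [0.0, -0.001, -1.0]]
wrist_force: [-0.1, 0.1, -0.5]
gripper_width: 0.224
grasp_force: 40.0
```

In the slot. Turning to about -95°, which is 88° clockwise.

Request:
step_arm(
  rows=[
    {"tx": 0, "ty": 0, "tz": 0, "yaw": 0.05, "claw": 10},
    {"tx": 0, "ty": 0, "tz": 0, "yaw": 0.1, "claw": 10},
    {"tx": 0, "ty": 0, "tz": 0, "yaw": 0.15, "claw": 10},
    {"tx": 0, "ty": 0, "tz": 0, "yaw": 0.2, "claw": 10},
    {"tx": 0, "ty": 0, "tz": 0, "yaw": 0.25, "claw": 10},
    {"tx": 0, "ty": 0, "tz": 0, "yaw": 0.3, "claw": 10},
    {"tx": 0, "ty": 0, "tz": 0, "yaw": 0.35, "claw": 10},
    {"tx": 0, "ty": 0, "tz": 0, "yaw": 0.4, "claw": 10},
  ],
)

```text
t: 11.73
eef_pos: [0.5571, -0.1166, 0.1131]
orientation: [[0.819, 0.574, 0.001], [0.574, -0.819, -0.0], [0.0, 0.0, -1.0]]
wrist_force: [1.6, -0.5, -2.3]
gripper_width: 0.223
grasp_force: 40.0
```

Request:
step_arm(
  rows=[
    {"tx": 0, "ty": 0, "tz": 0, "yaw": 0.05, "claw": 10},
    {"tx": 0, "ty": 0, "tz": 0, "yaw": 0.1, "claw": 10},
    {"tx": 0, "ty": 0, "tz": 0, "yaw": 0.15, "claw": 10},
    {"tx": 0, "ty": 0, "tz": 0, "yaw": 0.2, "claw": 10},
    {"tx": 0, "ty": 0, "tz": 0, "yaw": 0.25, "claw": 10},
    {"tx": 0, "ty": 0, "tz": 0, "yaw": 0.3, "claw": 10},
    {"tx": 0, "ty": 0, "tz": 0, "yaw": 0.35, "claw": 10},
    {"tx": 0, "ty": 0, "tz": 0, "yaw": 0.35, "claw": 10},
  ],
)

```text
t: 12.4
eef_pos: [0.557, -0.1166, 0.1131]
orientation: [[0.993, -0.12, 0.0], [-0.12, -0.993, -0.0], [0.0, 0.0, -1.0]]
wrist_force: [1.7, -0.6, -2.2]
gripper_width: 0.225
grasp_force: 40.0
```

```bash
cat > st.py <<'E'
from h import *
st=ctrl.state();o=st['orientation'];print(st['moment'],st['wrist_force'],st['eef_pos'],np.degrees(np.arctan2(o[1,1],o[0,1])),st['gripper_width'])
E
python3 st.py
```

```text
[-0.08163223 -0.29850592  0.0489267 ] [ 1.65198897 -0.58601706 -2.21065092] [ 0.55701574 -0.1165521   0.1130726 ] -96.87451813824507 0.22472719301332128
```

Request:
step_arm(
  rows=[
    {"tx": 0, "ty": 0, "tz": 0, "yaw": 0.03, "claw": 10},
    {"tx": 0, "ty": 0, "tz": 0, "yaw": 0.06, "claw": 10},
    {"tx": 0, "ty": 0, "tz": 0, "yaw": 0.07, "claw": 10},
    {"tx": 0, "ty": 0, "tz": 0, "yaw": 0.07, "claw": 10},
  ],
)

```text
t: 12.73
eef_pos: [0.557, -0.1165, 0.1131]
orientation: [[0.966, -0.257, 0.0], [-0.257, -0.966, -0.0], [0.0, 0.0, -1.0]]
wrist_force: [1.0, -0.8, -3.8]
gripper_width: 0.226
grasp_force: 40.0
```

```bash
python3 st.py
```

```text
[-0.06843178 -0.43948283  0.29420085] [ 0.95994316 -0.81937181 -3.84288953] [ 0.55699494 -0.11652005  0.1130885 ] -104.91536317099953 0.22577904959483314
```

Request:
step_arm(
  rows=[
    {"tx": 0, "ty": 0, "tz": 0, "yaw": -0.05, "claw": 10},
    {"tx": 0, "ty": 0, "tz": 0, "yaw": -0.09, "claw": 10},
    {"tx": 0, "ty": 0, "tz": -0.06, "yaw": -0.09, "claw": 10},
    {"tx": 0, "ty": 0, "tz": -0.2, "yaw": -0.09, "claw": 10},
    {"tx": 0, "ty": 0, "tz": -0.35, "yaw": -0.14, "claw": 10},
    {"tx": -0.05, "ty": -0.08, "tz": -0.43, "yaw": -0.2, "claw": 10},
    {"tx": -0.13, "ty": -0.2, "tz": -0.43, "yaw": -0.26, "claw": 10},
    {"tx": -0.21, "ty": -0.32, "tz": -0.43, "yaw": -0.31, "claw": 10},
  ],
)

```text
t: 13.4
eef_pos: [0.5276, -0.0256, 0.223]
orientation: [[0.924, 0.383, 0.004], [0.383, -0.924, -0.001], [0.003, 0.002, -1.0]]
wrist_force: [0.4, 0.3, -1.2]
gripper_width: 0.222
grasp_force: 40.0
```

```bash
python3 st.py
```

```text
[-0.03054005 -0.01555542  0.04038023] [ 0.37031044  0.29307047 -1.16422314] [ 0.52762508 -0.02559746  0.22302947] -67.45437516654535 0.22154318952921173
```

Request:
step_arm(
  rows=[
    {"tx": 0.08, "ty": -1, "tz": 0, "yaw": -0.375, "claw": 10},
    {"tx": 0.08, "ty": -1, "tz": 0, "yaw": -0.375, "claw": 10},
    {"tx": 0.08, "ty": -1, "tz": 0, "yaw": -0.375, "claw": 10},
    {"tx": 0.08, "ty": -1, "tz": 0, "yaw": -0.375, "claw": 10},
    {"tx": 0.08, "ty": -1, "tz": 0, "yaw": -0.375, "claw": 10},
    {"tx": 0.08, "ty": -1, "tz": 0, "yaw": -0.375, "claw": 10},
    {"tx": 0.08, "ty": -1, "tz": 0, "yaw": -0.375, "claw": 10},
    {"tx": 0.08, "ty": -1, "tz": 0, "yaw": -0.375, "claw": 10},
  ],
)

```text
t: 14.07
eef_pos: [0.45, 0.2157, 0.2209]
orientation: [[0.38, 0.925, -0.0], [0.925, -0.38, 0.0], [-0.0, -0.0, -1.0]]
wrist_force: [-0.9, -1.1, -0.2]
gripper_width: 0.222
grasp_force: 40.0
```

```bash
python3 st.py
python3 - <<'E'
from h import *
s=snap('top');A=cv2.resize(s['pixels'][195:275,280:390],None,fx=7,fy=7,interpolation=cv2.INTER_CUBIC)
cv2.imwrite('pics/z6.png',A)
E
```

```text
[-0.10902679 -0.08701775 -0.01997532] [-0.85573625 -1.08076793 -0.17503782] [0.44996187 0.21571823 0.22092974] -22.361877225287508 0.22189122352366317
```

View pics/z6.png

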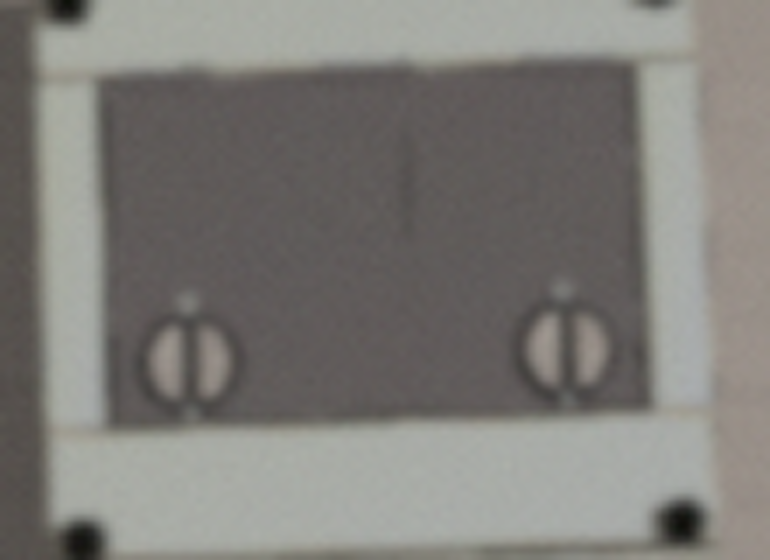

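Both slots, at (190,362) and (567,350), are perpendicular to the edge and line up with their marks, so both are locked. Returning the driver to its block.

Request:
step_arm(
  rows=[
    {"tx": 0.3, "ty": -0.257, "tz": 0, "yaw": 0, "claw": 10},
    {"tx": 0.3, "ty": -0.257, "tz": 0, "yaw": 0, "claw": 10},
    {"tx": 0.3, "ty": -0.257, "tz": 0.1, "yaw": 0, "claw": 10},
    {"tx": 0.3, "ty": -0.257, "tz": 0.25, "yaw": 0, "claw": 10},
    {"tx": 0.3, "ty": -0.257, "tz": 0.4, "yaw": 0, "claw": 10},
    {"tx": 0.3, "ty": -0.257, "tz": 0.48, "yaw": 0, "claw": 10},
    {"tx": 0.3, "ty": -0.257, "tz": 0.48, "yaw": 0, "claw": 10},
    {"tx": 0.3, "ty": -0.257, "tz": 0.48, "yaw": 0, "claw": 10},
  ],
)

```text
t: 14.78
eef_pos: [0.4214, 0.3062, 0.1001]
orientation: [[0.391, 0.921, -0.002], [0.921, -0.391, -0.001], [-0.002, -0.002, -1.0]]
wrist_force: [0.3, 0.3, -0.5]
gripper_width: 0.222
grasp_force: 40.0
```

Request:
step_arm(
  rows=[
    {"tx": 0, "ty": 0, "tz": 0, "yaw": 0, "claw": 10},
    {"tx": 0, "ty": 0, "tz": 0, "yaw": 0, "claw": 10},
    {"tx": 0, "ty": 0, "tz": 0, "yaw": 0, "claw": 10},
  ],
)

```text
t: 15.03
eef_pos: [0.4229, 0.3078, 0.1028]
orientation: [[0.389, 0.921, 0.003], [0.921, -0.389, 0.001], [0.003, 0.003, -1.0]]
wrist_force: [0.6, -0.5, -0.5]
gripper_width: 0.226
grasp_force: 40.0
```

Request:
step_arm(
  rows=[
    {"tx": 0, "ty": -0.017, "tz": 0, "yaw": 0, "claw": 10},
    {"tx": 0, "ty": -0.017, "tz": 0.04, "yaw": 0, "claw": 10},
    {"tx": 0, "ty": -0.017, "tz": 0.08, "yaw": 0, "claw": 10},
    {"tx": 0, "ty": -0.017, "tz": 0.12, "yaw": 0, "claw": 10},
    {"tx": 0, "ty": -0.017, "tz": 0.16, "yaw": 0, "claw": 10},
    {"tx": 0, "ty": -0.017, "tz": 0.185, "yaw": 0, "claw": 10},
    {"tx": 0, "ty": -0.017, "tz": 0.197, "yaw": 0, "claw": 10},
    {"tx": 0, "ty": -0.017, "tz": 0.197, "yaw": 0, "claw": 10},
  ],
)

```text
t: 15.7
eef_pos: [0.4165, 0.3091, 0.0533]
orientation: [[0.388, 0.922, -0.003], [0.922, -0.388, -0.002], [-0.003, -0.002, -1.0]]
wrist_force: [-13.6, -6.5, 32.5]
gripper_width: 0.22
grasp_force: 40.0
```

Request:
step_arm(
  rows=[
    {"tx": 0, "ty": 0, "tz": -0.004, "yaw": 0, "claw": 10},
    {"tx": 0, "ty": 0, "tz": -0.004, "yaw": 0, "claw": 20},
    {"tx": 0, "ty": 0, "tz": -0.004, "yaw": 0, "claw": 30},
    {"tx": 0, "ty": 0, "tz": -0.004, "yaw": 0, "claw": 45},
    {"tx": 0, "ty": 0, "tz": -0.004, "yaw": 0, "claw": 45},
    {"tx": 0, "ty": 0, "tz": -0.004, "yaw": 0, "claw": 45},
  ],
)

```text
t: 16.2
eef_pos: [0.4172, 0.3091, 0.0519]
orientation: [[0.389, 0.921, -0.001], [0.921, -0.389, -0.0], [-0.001, -0.0, -1.0]]
wrist_force: [-0.8, 0.1, 0.7]
gripper_width: 0.499
grasp_force: 0.0
```

Request:
step_arm(
  rows=[
    {"tx": 0, "ty": 0, "tz": -0.06, "yaw": 0, "claw": 45},
    {"tx": 0, "ty": 0, "tz": -0.16, "yaw": 0, "claw": 45},
    {"tx": 0, "ty": 0, "tz": -0.3, "yaw": 0, "claw": 45},
    {"tx": 0, "ty": 0, "tz": -0.45, "yaw": 0, "claw": 45},
    {"tx": 0, "ty": 0, "tz": -0.6, "yaw": 0, "claw": 45},
    {"tx": -0.15, "ty": 0, "tz": -0.7, "yaw": 0, "claw": 45},
    {"tx": -0.3, "ty": -0.2, "tz": -0.7, "yaw": 0, "claw": 45},
    {"tx": -0.3, "ty": -0.4, "tz": -0.7, "yaw": 0, "claw": 45},
  ],
)

```text
t: 16.87
eef_pos: [0.3239, 0.2719, 0.2286]
orientation: [[0.392, 0.92, 0.003], [0.92, -0.392, 0.0], [0.001, 0.003, -1.0]]
wrist_force: [-1.4, 0.2, 0.7]
gripper_width: 0.509
grasp_force: 0.0
```

```bash
python3 st.py
python3 - <<'E'
from h import *
t=snap('side');s=snap('top')
W=np.zeros((600,800,3),np.uint8)
W[:480,:480]=cv2.resize(t['pixels'][320:440,290:410],(480,480),interpolation=cv2.INTER_CUBIC)
W[:300,490:790]=cv2.resize(s['pixels'][250:325,140:215],(300,300),interpolation=cv2.INTER_CUBIC)
W[310:598,490:790]=cv2.resize(t['pixels'][190:310,255:380],(300,288))
cv2.imwrite('pics/z7.png',W)
E
```

```text
[ 0.00021643 -0.02699754 -0.02014764] [-1.40852733  0.1736988   0.68162339] [0.32389304 0.27186171 0.22859244] -23.101715129761537 0.5094548943212679
```

View pics/z7.png

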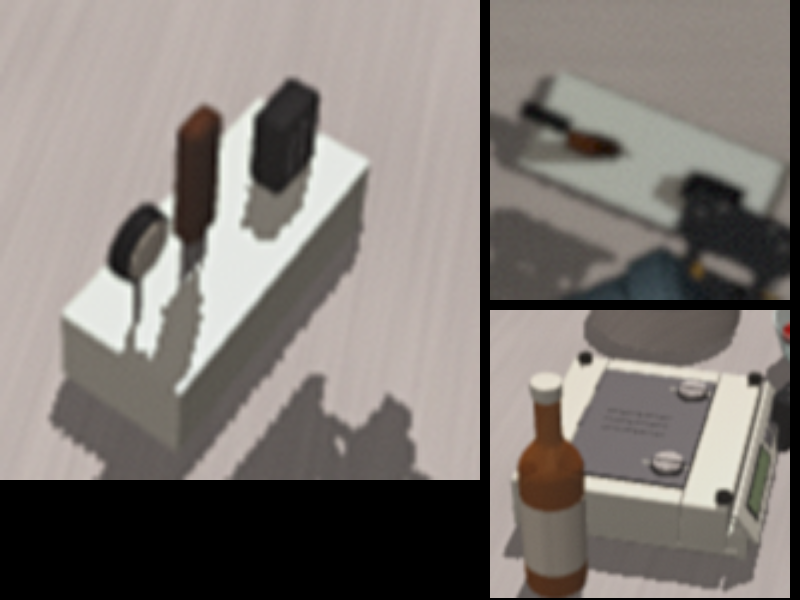

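The driver stands upright and seated: its handle spans rows 340–368 in the side view, as it did at the start. The hatch is shut, both locks are turned and the bottle hasn't moved.

```bash
python3 -c "
from workcell import ctrl
print(ctrl.job_done())"
```

```text
the job is handed in; nothing more can be done
None
```

The job is handed in at about 17 s of the 72 s allowed: the hatch is shut, both locks are turned to their stops, the driver is back upright in its slot, and the arm touched none of the bowl, tin, punnet or bottle.

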